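# Unclamp the steel canister and serve it on the white board

### The job

Slide the blue clamp's loose jaw well open by its orange tab while the steel canister still stands in the clamp, then lift the canister up out of it. Stand the canister upright in the middle of the round white cutting board with its black latch facing the board's handle; set it down, do not drop it, let go, and leave the jaw open. Leave the board, the owl, the bottle opener and the mug where they are.

Things in the scene. Friction and masses are not known exactly. Their poses are not given: they have to be found in the camera images.
- clamp: Low vise-like clamp fixed to the counter: aluminium base plate 230 x 80 x 12 mm, fixed blue jaw (30 mm tall above the plate, 18 mm thick) on the +x side of the seat and sliding blue jaw on the -x side. Origin: on the counter under the middle of the canister's seat; the plate runs from x = -170 to +60 mm and its top is at z = 12 mm. The jaw slides along x.
- jaw (a joint): Travel of the sliding jaw in m: 0 closed on the canister, grows as the jaw moves towards the clamp's own -x, end stop at 0.045. Stays where it is left; it takes about 4 N to move. When closed, the jaw's lip (above 8 mm from the plate) overlaps the canister's foot flange by 3 mm and holds it down.
- jaw_tab (a point): Centre of the top face of the orange tab on the sliding jaw: 14 mm along the clamp's x, 30 mm along its y, top 72 mm above the counter; free on all sides down to 35 mm above the counter. 100 mm from the seat's middle when closed; moves with the jaw.
- canister: Upright steel canister: body 56 mm diameter, 95 mm tall, with a foot flange of 64 mm diameter, 6 mm high. 0.2 to 0.35 kg. Origin: centre of its underside; z up along its axis; its black latch is on its own -x side, so the fingers can take the body along its y.
- latch (a point): Outermost face of the canister's black toggle latch (18 mm wide, 28 mm tall, sticks out 10.5 mm, with a black strap 14 mm wide running from it up over the lid's rim), 38.5 mm from the axis towards the canister's -x, 68 mm above its underside.
- board: Loose round white plastic cutting board lying flat: 190 mm diameter, 12 mm thick, with a flat handle 36 mm wide that reaches to 165 mm from the centre on its own -x side and has a red inlay. Origin: centre of its underside; its top is at z = 12 mm.
- board_handle (a point): Middle of the red inlay on the board's handle, on its top face, 132 mm from the board's centre towards its -x.
- owl: Bystander: blue ceramic owl, 46 mm wide, 72 mm tall, standing. Origin: centre of its underside.
- opener: Bystander: red plastic bottle opener lying flat, 106 mm long along its x, 34 mm wide, 10 mm thick. Origin: on its underside, near the middle.
- mug: Bystander: white ceramic mug, 76 mm diameter, 85 mm tall, handle on its +y. Origin: centre of its underside.
Things that resemble listed ones, but are neither listed nor needed, are in the scene too. Leave any green look-alike of the canister alone.

How it is judged:
On the way, in this order (a step that is already met when the one before it is completed fails the run):
1. the jaw is slid open by more than 25 mm while the canister still stands in the clamp (value of joint jaw above 0.025 m and horizontal distance between canister and clamp below 0.02 m and z of canister in the frame of clamp below 0.022 m and angle between canister's own z axis and vertical below 0.15 rad), for 0.2 s.
2. the canister is lifted at least 28 mm off the clamp's plate, the jaw being open (z of canister in the frame of clamp above 0.04 m and value of joint jaw above 0.025 m), for 0.1 s.
At the end, for the whole second after the job is handed in: The canister stands upright (within 0.1 rad) and at rest on the white board, its axis within 30 mm of the board's centre and its latch pointing at the board's handle within 0.3 rad; the board lies on the counter; the jaw is still open by more than 25 mm (horizontal distance between canister and board below 0.03 m and z of canister in the frame of board between 0.008 and 0.018 m and angle between canister's own z axis and vertical below 0.1 rad and angle between the x axis of canister and the x axis of board, either way round below 0.3 rad and x of latch in the frame of board below 0 m and linear speed of canister below 0.02 m/s and angular speed of canister below 0.2 rad/s and value of joint jaw above 0.025 m and height (world z) of board below 0.005 m); the robot touches nothing.
It fails at once if the canister is let go more than about 20 mm above the board (z of canister in the frame of board above 0.032 m and contact force between the fingers and canister below 0.3 N).
It fails at once if the board is shifted by more than 40 mm (distance of board from where it was at the start of the episode above 0.04 m).
It fails at once if the owl is shifted by more than 30 mm (distance of owl from where it was at the start of the episode above 0.03 m).
It fails at once if the bottle opener is shifted by more than 30 mm (distance of opener from where it was at the start of the episode above 0.03 m).
It fails at once if the mug is shifted by more than 30 mm (distance of mug from where it was at the start of the episode above 0.03 m).
It also fails if it takes over 50 s, if anything falls off the work surface, if the arm or the gripper's body presses on something with over 40 N, if the wrist force passes 120 N, or if a joint passes its speed limit or range.

### The arm

A 6-joint arm with a two-finger parallel gripper is mounted at the origin on the work surface. World frame = base frame: x ahead of the robot, y to its left, z up, the work surface at z = 0. Lengths are in m, angles in rad, forces in N, time in s.
With the tool pointing down it reaches from about 0.3 to 0.825 m from the base axis. Payload 5.4 kg.
Tool frame: the origin (TCP) lies midway between the tips of the shut fingers; the grasp point (between the pads) lies 19 mm behind it; z points along the fingers, y is the line along which they close (so a half turn about z gives the same grasp; the last joint's range is limited). The gripper opens to 92 mm and grips with 3 to 60 N. Pads are 20 mm wide; open, the fingers measure 128 mm over their backs; the gripper's body (75 mm by 189 mm) begins 69 mm behind the grasp point.
Start: joints at [-1.419, 0.158, 1.597, -0, 1.386, -0.21], TCP at [0.204, -0.538, 0.215] pointing down, gripper open.
Joint ranges: [-2.91, 2.91], [-0.94, 2.29], [0.18, 2.7], [-1.29, 4.43], [0.17, 2.64], [-3, 3]. Speed limits (rad/s): [2.57, 2.57, 3.14, 3.14, 3.14, 3.14].

### API

Orientations are given as a unit quaternion [w, x, y, z].
In Python, from plant import bot, vision, workorder gives the robot as it stands.
- The arm moves only by the tool step_arm, never from a script. Its arguments are lists of equal length, an entry for each row: "slide": the shift along the tool's x, y, z normalised to -1 to 1, where 1 is 100 mm, a list of three; "rotation": the turn, a rotation vector about the tool's x, y, z normalised to -1 to 1, where 1 is 180 degrees, a list of three; "fingers": the opening, from -1 (shut) to 1 (fully open). A call has 1 to 5 rows; each row shifts and turns the commanded pose from where the row before left it, along the tool's axes as they then stand; what a row does not reach is not made up. A row lasts 1/8 s, in which the tool goes at most 62.5 mm and 10.7 degrees, less where a joint would pass 70% of its speed; a pose out of reach is approached as far as the arm can. A call with a number of a shift or a turn outside -1 to 1 is refused whole. A call with a gripper value outside its range is refused whole. The fingers move at their own pace and stop on an object; the grip force is fixed at half the most. Time passes only in rows, so rows that do not move let the fingers close. It gives the time, the measured TCP pose, the force, the opening and the grip force at its end, in the units of the state.
- bot.observe(): the state, without advancing time (a new reading comes with each control period).
- vision.grab_frame(name): name is "side" or "top"; returns (picture, depth): 420x560x3 uint8, red, green, blue; 420x560 float32, m along the optical axis (not along the pixel's ray), 0 where there is no reading.
- vision.camera_model(name): a dict with "vertical_fov" (degrees; the focal length in pixels is half the picture's height over the tangent of half this angle, whatever the lens; pixels are square), "cx", "cy" (the principal point, pixels), "distortion" ([k1, k2, p1, p2, k3] as OpenCV has them; the pictures are not rectified), "pose" (4x4, takes a point from camera to world coordinates). Camera axes: x right, y up, looking along -z (the intrinsics and any distortion apply to the point x, -y, -z); pixel columns grow to the right and rows downward; lengths in m; the calibration is good to about 2 mm. A picture is of the moment at which its call begins. camera_model takes no time and is no camera call.
- workorder.close_job(): hands the job in; it is judged then, once.
Trained networks look in the newest picture that a camera, given by its name, has taken for a name from the list of things; names that differ only in an ending like _2 or _b are one class to them, and where a whole thing is asked for, a point or a joint stands for the part that bears it (a point fixed in the world has none). Each returns a list of dicts, best first, with "conf" (0 to 1); they miss things now and then, are a little off and sometimes report something else, mostly with a low value. They report only what shows in the picture. A call takes as long as a camera call. They do not tell look-alikes from the thing itself.
- vision.regions_of(camera, query): "region" (420x560 bool, what is visible of it) and "extent" ([left, top, right, bottom] in pixels, round what is visible of it).
- vision.tip_of(camera, query): "position" ([column, row] in pixels: a listed point, or the origin of a listed thing).
The state is a dict: "t": time; "joints": joint angles; "joint_vel": joint speeds; "tau": joint torques, N m; "tcp_pos": TCP position; "tcp_rot": TCP orientation; "ft_force": force on the tool from outside, world axes, zero at the start; "moment": the same for the moment, N m; "gripper_width": finger opening in m; "grasp_force": force on a finger pad.
Only numpy, scipy, OpenCV 4.12 (cv2) and the standard library are available. Lean on these libraries where they do the work, as an engineer would, in place of code of your own. Each camera call takes 0.05 s, during which the arm holds its last target. There are 200 camera calls.

## Working session

There is one attempt and no reset: what is moved stays moved. The work goes in short steps, Python scripts to look and compute and a tool call to move; the robot and the scene stay as the last step left them, time stands still between calls to the robot, and variables do not carry over. Pictures are saved under pics/ and viewed, at most 10 in all, crops included, and the job is handed in when it is done.

Besides the shell and the picture viewer there is one more tool, called after "Request:" as name(argument=value, ...), one argument or row to a line, values as JSON. step_arm: Moves the arm, as the interface text tells. Scaled input: -1 to 1 covers 100 mm each way for a shift and 180 degrees each way for a turn. Its arguments: {"type":"object","properties":{"slide":{"type":"array"},"rotation":{"type":"array"},"fingers":{"type":"array"}},"required":["slide","rotation","fingers"]}

```bash
mkdir -p pics; ls; cat > h.py <<'E'
import numpy as np,cv2
from plant import bot,vision,workorder
def K(n):
    m=vision.camera_model(n); f=210/np.tan(np.radians(m["vertical_fov"])/2)
    return np.array([[f,0,m["cx"]],[0,f,m["cy"]],[0,0,1]]),np.array(m["distortion"],float),np.array(m["pose"])
def ray(n,px):
    k,d,P=K(n); u=cv2.undistortPoints(np.array([[px]],float),k,d)[0,0]
    return P[:3,3],P[:3,:3]@np.array([u[0],-u[1],-1.])   # unit optical depth
def at_z(n,px,z):
    o,r=ray(n,px); return o+r*(z-o[2])/r[2]
def at_d(n,px,dep):
    o,r=ray(n,px); return o+r*dep
def cloud(n,D):
    k,d,P=K(n); v,u=np.mgrid[0:420,0:560]; uv=np.stack([u.ravel(),v.ravel()],1).astype(float)[:,None]
    q=cv2.undistortPoints(uv,k,d)[:,0]; q=np.c_[q[:,0],-q[:,1],-np.ones(len(q))]*D.reshape(-1,1)
    return (q@P[:3,:3].T+P[:3,3]).reshape(420,560,3)
def tri(px_s,px_t):
    o1,r1=ray("side",px_s);o2,r2=ray("top",px_t)
    s=np.linalg.lstsq(np.c_[r1,-r2],o2-o1,rcond=None)[0]
    a,b=o1+r1*s[0],o2+r2*s[1]; return (a+b)/2,np.linalg.norm(a-b)
E
python3 - <<'E'
from h import *
np.set_printoptions(precision=3,suppress=True)
for n in("side","top"):
    I,D=vision.grab_frame(n); cv2.imwrite(f"pics/{n}0.png",I[...,::-1]); np.save(f"{n}D.npy",D); np.save(f"{n}I.npy",I)
    C=cloud(n,D); m=vision.camera_model(n); print(n,m["vertical_fov"],m["distortion"],m["pose"].tolist() if hasattr(m["pose"],"tolist") else m["pose"])
    for q in "clamp jaw_tab canister latch board board_handle owl opener mug".split():
        for r in vision.tip_of(n,q)[:3]:
            p=r["position"]; c,w=int(round(p[0])),int(round(p[1]))
            print(q,round(r["conf"],2),np.round(p,1),C[w,c] if 0<=w<420 and 0<=c<560 else None)
print(bot.observe())
E
```

```text
pics
side 53.577763247056374 [-0.105  0.     0.     0.     0.   ] [[-0.9830157499241553, 0.13071007384537472, -0.1288212404706125, 0.48166074762234407], [-0.18347705202688014, -0.6845709451275456, 0.7054777051521222, 0.8208476839451213], [0.00402576459522937, 0.7171314368248793, 0.696926320020207, 0.8362237462740228], [0.0, 0.0, 0.0, 1.0]]
clamp 0.81 [301.9 181.8] [ 0.597 -0.16   0.015]
jaw_tab 0.75 [336.1 169.9] [ 0.497 -0.163  0.075]
canister 0.96 [302.9 178.5] [ 0.594 -0.162  0.03 ]
canister 0.7 [287.  150.7] [ 0.665 -0.281  0.037]
canister 0.56 [319.7 273.3] [0.5   0.179 0.015]
latch 0.68 [314.7 154.6] [ 0.567 -0.214  0.083]
latch 0.62 [275.5 135.3] [ 0.706 -0.304  0.079]
board 0.92 [270.2 267.5] [0.625 0.187 0.015]
board 0.37 [348.  226.6] [0.443 0.002 0.01 ]
board_handle 0.87 [319.6 270.9] [0.501 0.172 0.014]
board_handle 0.18 [272.1 271. ] [0.619 0.195 0.015]
owl 0.74 [231.7 203.5] [ 0.775 -0.005  0.033]
opener 0.82 [349.7 226.7] [0.438 0.005 0.014]
mug 0.88 [262.4 355.4] [0.587 0.447 0.071]
mug 0.59 [271.4 269.7] [0.622 0.191 0.014]
top 52.503498579025525 [0.022 0.    0.    0
[... 707 characters left out ...]
 0.183 0.01 ]
board_handle 0.68 [232.1 256. ] [0.493 0.18  0.012]
owl 0.59 [322.1 142.5] [ 0.76  -0.026  0.054]
opener 0.59 [311.2 281.6] [ 0.435 -0.007  0.007]
mug 0.55 [137.3 210.9] [0.595 0.412 0.006]
mug 0.53 [308.2 281.3] [ 0.438 -0.     0.008]
{'t': 1.0, 'joints': array([-1.419,  0.158,  1.597,  0.   ,  1.386, -0.21 ]), 'joint_vel': array([ 0.001,  0.001, -0.001, -0.001,  0.001,  0.   ]), 'tau': array([ -0.003, -38.558, -32.237,   0.07 ,   0.031,  -0.   ]), 'tcp_pos': array([ 0.203, -0.538,  0.215]), 'tcp_rot': array([0.   , 0.984, 0.18 , 0.   ]), 'ft_force': array([ 0.587, -0.771,  0.231]), 'moment': array([0.004, 0.005, 0.003]), 'grasp_force': 0.0, 'gripper_width': 0.091840137241033}
```

```bash
python3 - <<'E'
from h import *
np.set_printoptions(precision=4,suppress=True)
print("tab",tri([336.1,169.9],[388,255.3]),"latch",tri([314.7,154.6],[406,226]),"handle",tri([319.6,270.9],[232.1,256.0]),"board",tri([270.2,267.5],[235.8,201.9]))
C={n:cloud(n,np.load(n+"D.npy")) for n in("side","top")}; I={n:np.load(n+"I.npy") for n in C}
def rep(s,p):
    if len(p)<5: return print(s,len(p))
    r=cv2.minAreaRect(p[:,:2].astype(np.float32)*1000); print(s,len(p),"med",np.median(p,0),"rect",np.round(r[0],1),np.round(r[1],1),round(r[2],1),"z95",np.percentile(p[:,2],95))
for n in C:
    hsv=cv2.cvtColor(I[n],cv2.COLOR_RGB2HSV); c=C[n]; h,s,v=[hsv[...,i].astype(int) for i in range(3)]
    near=(abs(c[...,0]-.55)<.2)&(abs(c[...,1]+.17)<.15)
    rep(n+" orange",c[(h>5)&(h<22)&(s>120)&(v>100)&near&(c[...,2]>.06)])
    top=c[near&(c[...,2]>.098)&(c[...,2]<.125)&(abs(c[...,0]-.596)<.05)&(abs(c[...,1]+.165)<.06)]
    rep(n+" lid",top)
    rep(n+" blackhi",c[(v<60)&(np.hypot(c[...,0]-.594,c[...,1]+.168)<.06)&(c[...,2]>.05)])
    red=((h<8)|(h>172))&(s>120)&(np.hypot(c[...,0]-.497,c[...,1]-.18)<.06)
    rep(n+" red inlay",c[red])
    b=(s<50)&(v>150)&(np.hypot(c[...,0]-.62,c[...,1]-.182)<.12)&(c[...,2]>.006)&(c[...,2]<.02)
    p=c[b]; cc,rr=cv2.minEnclosingCircle(p[np.hypot(p[:,0]-.62,p[:,1]-.182)<.1][:,:2].astype(np.float32)*1000); print(n,"board circ",cc,rr,np.median(p,0))
    bl=(h>95)&(h<130)&(s>100)&near&(c[...,2]>.02)&(c[...,2]<.06); rep(n+" bluejaw",c[bl])
E
```

```text
tab (array([ 0.4999, -0.1743,  0.066 ]), np.float64(0.005061356602910366)) latch (array([ 0.5674, -0.2084,  0.0881]), np.float64(0.00030395178219694546)) handle (array([0.4975, 0.1787, 0.0233]), np.float64(0.00915500201442455)) board (array([0.6245, 0.1762, 0.004 ]), np.float64(0.005163977675520358))
side orange 43 med [ 0.4992 -0.1654  0.0722] rect [ 498.8 -170.9] [29.4 13.6] 85.2 z95 0.07535180090663769
side lid 234 med [ 0.5953 -0.1846  0.1086] rect [ 595.4 -188.8] [59.9 57.5] 6.8 z95 0.1118655394552836
side blackhi 45 med [ 0.5745 -0.2049  0.1023] rect [ 580.8 -190. ] [52.4 21.3] 86.3 z95 0.11261268555879038
side red inlay 124 med [0.4909 0.1802 0.0137] rect [491.  179.7] [23.4 43.5] 87.9 z95 0.015928053500948357
side board circ (618.3951416015625, 179.01083374023438) 98.4289779663086 [0.6199 0.1858 0.0139]
side bluejaw 251 med [ 0.5696 -0.1723  0.0426] rect [ 599.1 -186.3] [ 75.8 104.3] 79.7 z95 0.04574118132395649
top orange 88 med [ 0.4989 -0.1703  0.071 ] rect [ 499.3 -172. ] [30.9 13.1] 81.5 z95 0.07375581781902746
top lid 604 med [ 0.5971 -0.1906  0.1066] rect [ 595.9 -189.9] [61.7 56.8] 11.5 z95 0.1096588869853336
top blackhi 108 med [ 0.579  -0.2078  0.1077] rect [ 587.8 -187.2] [65.5 36.3] 49.5 z95 0.11074062708746202
top red inlay 167 med [0.4904 0.1799 0.0118] rect [490.3 180. ] [42.4 19.8] 1.7 z95 0.014758010561677935
top board circ (618.6331787109375, 181.54640197753906) 98.4025650024414 [0.6197 0.1801 0.0116]
top bluejaw 514 med [ 0.5666 -0.1833  0.041 ] rect [ 598.9 -187.1] [ 71.3 101.2] 81.1 z95 0.044199438733252695
```

View pics/side0.png

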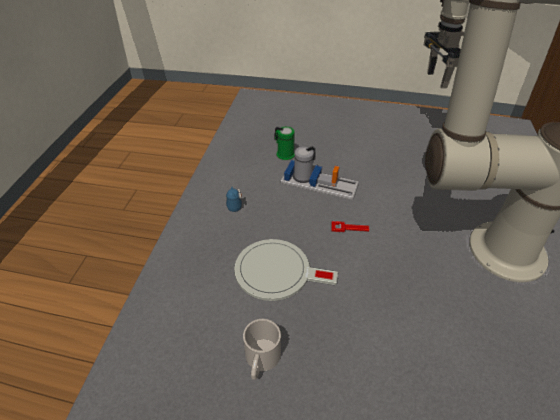

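View pics/top0.png

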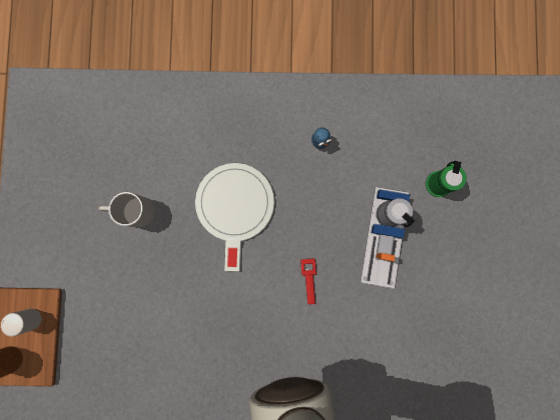

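Side view: canister at (304,165) in the clamp, tab (336,173), green look-alike (286,142), board (272,268) with inlay (323,275). Top view agrees: tab (388,257), canister lid (400,211), latch (407,219), board (235,202). The clamp yaw is about -9°, the canister x axis about +35° and the board yaw about 0°. I'm adding a row planner and starting the move.

```bash
cat > plan.py <<'E'
import sys
from h import *
def plan(x,y,z,yawdeg,step=55,dt=9.5):
    s=bot.observe(); p=np.array(s["tcp_pos"]); w,a,b,c=s["tcp_rot"]; yaw=np.arctan2(2*(a*b+w*c),1-2*(b*b+c*c))
    d=np.array([x,y,z])-p; dy=(np.radians(yawdeg)-yaw+np.pi)%(2*np.pi)-np.pi
    n=max(1,int(np.ceil(max(np.linalg.norm(d)*1000/step,abs(np.degrees(dy))/dt))))
    print("at",np.round(p,4),"yaw",round(np.degrees(yaw),1),"tilt",np.round([w,c],4),"d",np.round(d,4),"F",np.round(s["ft_force"],1),"grip",round(s["gripper_width"],4),round(s["grasp_force"],1),"t",s["t"])
    S=[];T=[]
    for i in range(n):
        u=d/n; cs,sn=np.cos(yaw),np.sin(yaw)
        S.append([round(float(v),3) for v in np.array([u[0]*cs+u[1]*sn,u[0]*sn-u[1]*cs,-u[2]])*10])
        t=round(-dy/n/np.pi,3); T.append([0,0,t]); yaw-=t*np.pi
    print("slide",S);print("rot",T)
if __name__=="__main__": plan(*map(float,sys.argv[1:]))
E
python3 plan.py 0.499 -0.171 0.2 -9
```

```text
at [ 0.2035 -0.5378  0.2146] yaw 20.7 tilt [0. 0.] d [ 0.2955  0.3668 -0.0146] F [ 0.6 -0.8  0.2] grip 0.0918 0.0 t 1.0
slide [[0.451, -0.265, 0.016], [0.436, -0.29, 0.016], [0.419, -0.314, 0.016], [0.4, -0.337, 0.016], [0.38, -0.359, 0.016], [0.359, -0.38, 0.016], [0.337, -0.4, 0.016], [0.314, -0.418, 0.016], [0.29, -0.436, 0.016]]
rot [[0, 0, np.float64(0.018)], [0, 0, np.float64(0.018)], [0, 0, np.float64(0.018)], [0, 0, np.float64(0.018)], [0, 0, np.float64(0.018)], [0, 0, np.float64(0.018)], [0, 0, np.float64(0.018)], [0, 0, np.float64(0.018)], [0, 0, np.float64(0.018)]]
```

Request:
step_arm(
  slide=[
    [0.45,-0.27,0.02],
    [0.44,-0.29,0.02],
    [0.42,-0.31,0.02],
    [0.4,-0.34,0.02],
    [0.38,-0.36,0.02],
  ],
  rotation=[
    [0,0,0.018],
    [0,0,0.018],
    [0,0,0.018],
    [0,0,0.018],
    [0,0,0.018],
  ],
  fingers=[0.2,0.2,0.2,0.2,0.2],
)

```text
t: 1.62
tcp_pos: [0.3688, -0.3322, 0.2048]
tcp_rot: [0.0, 0.999, 0.038, 0.0]
ft_force: [0.8, 0.2, -0.2]
gripper_width: 0.0548
grasp_force: 0.0
```

Request:
step_arm(
  slide=[
    [0.36,-0.38,0.02],
    [0.34,-0.4,0.02],
    [0.31,-0.42,0.02],
    [0.29,-0.44,0.02],
    [0,0,0],
  ],
  rotation=[
    [0,0,0.018],
    [0,0,0.018],
    [0,0,0.018],
    [0,0,0.018],
    [0,0,0],
  ],
  fingers=[0.2,0.2,0.2,0.2,0.2],
)

```text
t: 2.25
tcp_pos: [0.5004, -0.1672, 0.1964]
tcp_rot: [-0.0, 0.997, -0.071, -0.0]
ft_force: [-0.3, -1.3, -0.7]
gripper_width: 0.0554
grasp_force: 0.0
```

```bash
python3 plan.py 0.499 -0.171 0.10 -9; python3 - <<'E'
from h import *
I,D=vision.grab_frame("side"); cv2.imwrite("pics/side1.png",cv2.resize(I[110:230,220:400,::-1],(720,480)))
E
```

```text
at [ 0.5004 -0.1672  0.1964] yaw -8.2 tilt [-0.0003 -0.    ] d [-0.0014 -0.0038 -0.0964] F [-0.3 -1.3 -0.7] grip 0.0554 0.0 t 2.25
slide [[-0.004, 0.02, 0.482], [-0.004, 0.02, 0.482]]
rot [[0, 0, np.float64(0.002)], [0, 0, np.float64(0.002)]]
```

View pics/side1.png

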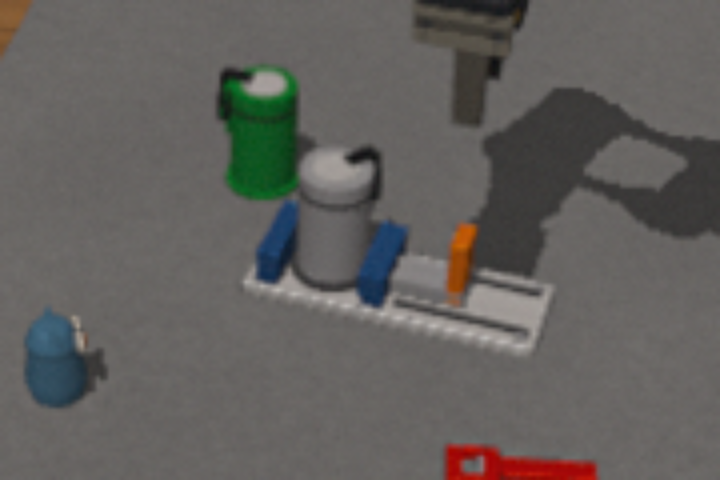

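The crop shows the gripper fingers (470,85) directly above the orange tab (462,255), with the line of closing across the tab's 30 mm width. Descending.

Request:
step_arm(
  slide=[
    [-0.01,0.04,0.48],
    [0,0,0.49],
    [0,0,0.35],
    [0,0,0.19],
    [0,0,0],
  ],
  rotation=[
    [0,0,0.004],
    [0,0,0],
    [0,0,0],
    [0,0,0],
    [0,0,0],
  ],
  fingers=[0.2,0.2,0.2,0.2,0.2],
)

```text
t: 2.92
tcp_pos: [0.4957, -0.1742, 0.0442]
tcp_rot: [-0.001, 0.997, -0.081, -0.002]
ft_force: [-0.0, -0.1, 0.1]
gripper_width: 0.0553
grasp_force: 0.0
```

Request:
step_arm(
  slide=[
    [0,0,0],
    [0,0,0],
    [0,0,0],
    [0,0,0],
    [0,0,0],
  ],
  rotation=[
    [0,0,0],
    [0,0,0],
    [0,0,0],
    [0,0,0],
    [0,0,0],
  ],
  fingers=[-1,-1,-1,-1,-1],
)

```text
t: 3.55
tcp_pos: [0.4985, -0.1729, 0.0468]
tcp_rot: [-0.001, 0.997, -0.08, 0.001]
ft_force: [-0.1, 5.6, 4.0]
gripper_width: 0.0297
grasp_force: 30.0
```

Tab gripped (29.7 mm). Sliding the jaw 40 mm along its -x.

Request:
step_arm(
  slide=[
    [-0.1,0,0],
    [-0.1,0,0],
    [-0.1,0,0],
    [-0.1,0,0],
    [0,0,0],
  ],
  rotation=[
    [0,0,0],
    [0,0,0],
    [0,0,0],
    [0,0,0],
    [0,0,0],
  ],
  fingers=[-1,-1,-1,-1,-1],
)

```text
t: 4.18
tcp_pos: [0.4589, -0.1666, 0.0467]
tcp_rot: [-0.001, 0.997, -0.08, 0.001]
ft_force: [1.0, 5.2, 5.3]
gripper_width: 0.0297
grasp_force: 30.0
```

Request:
step_arm(
  slide=[
    [0,0,0],
    [0,0,0],
    [0,0,0],
    [0,0,0],
    [0,0,0],
  ],
  rotation=[
    [0,0,0],
    [0,0,0],
    [0,0,0],
    [0,0,0],
    [0,0,0],
  ],
  fingers=[-1,0.2,0.2,0.2,0.2],
)

```text
t: 4.8
tcp_pos: [0.458, -0.1675, 0.0455]
tcp_rot: [0.0, 0.997, -0.08, -0.0]
ft_force: [0.2, 0.1, 0.2]
gripper_width: 0.0553
grasp_force: 0.0
```

Request:
step_arm(
  slide=[
    [0,0,-0.2],
    [0,0,-0.4],
    [0,0,-0.5],
    [0,0,-0.5],
    [0,0,0],
  ],
  rotation=[
    [0,0,0],
    [0,0,0],
    [0,0,0],
    [0,0,0],
    [0,0,0],
  ],
  fingers=[0.2,0.2,1,1,1],
)

```text
t: 5.42
tcp_pos: [0.4606, -0.1691, 0.2103]
tcp_rot: [0.002, 0.997, -0.08, 0.004]
ft_force: [0.6, -0.4, -0.6]
gripper_width: 0.0831
grasp_force: 0.0
```

```bash
python3 - <<'E'
from h import *
np.set_printoptions(precision=4,suppress=True)
for n in("side","top"):
    I,D=vision.grab_frame(n); cv2.imwrite(f"pics/{n}2.png",cv2.resize(I[110:230,220:400,::-1] if n=="side" else I[140:300,310:490,::-1],None,fx=3.3,fy=3.3))
    c=cloud(n,D); hsv=cv2.cvtColor(I,cv2.COLOR_RGB2HSV); h,s,v=[hsv[...,i].astype(int) for i in range(3)]
    near=(abs(c[...,0]-.53)<.2)&(abs(c[...,1]+.17)<.1)
    o=c[(h>5)&(h<22)&(s>120)&(v>100)&near&(c[...,2]>.06)&(c[...,2]<.08)]; print(n,"tab",len(o),np.median(o,0) if len(o) else 0)
    r=np.hypot(c[...,0]-.597,c[...,1]+.188)
    l=c[(r<.045)&(c[...,2]>.098)&(c[...,2]<.12)&(v>60)]; print("lid n",len(l),(l.min(0)+l.max(0))/2,cv2.minEnclosingCircle(l[:,:2].astype(np.float32)*1000))
    k=c[(r<.06)&(c[...,2]>.06)&(c[...,2]<.125)&(v<60)]; print("black",len(k),np.median(k,0),k.min(0),k.max(0))
    print([ (round(q["conf"],2),np.round(q["position"],1)) for q in vision.tip_of(n,"latch")[:3]])
E
python3 plan.py 0.597 -0.188 0.20 35
```

```text
side tab 42 [ 0.4598 -0.1574  0.0716]
lid n 206 [ 0.597  -0.1918  0.1056] ((592.3282470703125, -192.15115356445312), 35.81541442871094)
black 48 [ 0.5743 -0.2047  0.1029] [ 0.5685 -0.216   0.0616] [ 0.6227 -0.1678  0.1151]
[(0.95, array([276.3, 134.7])), (0.9, array([311.9, 153.1]))]
top tab 1 [ 0.453  -0.1793  0.0713]
lid n 523 [ 0.5995 -0.1891  0.105 ] ((598.11767578125, -189.42877197265625), 29.352970123291016)
black 106 [ 0.5791 -0.2079  0.1071] [ 0.5673 -0.2222  0.0648] [ 0.6229 -0.1726  0.1123]
[(0.7, array([405.8, 223.7])), (0.67, array([452.8, 162.2]))]
at [ 0.4572 -0.1668  0.2038] yaw -9.2 tilt [-0.0008 -0.0014] d [ 0.1398 -0.0212 -0.0038] F [ 0.4 -0.9 -0.9] grip 0.0916 0.0 t 5.625
slide [[0.283, -0.003, 0.008], [0.28, 0.041, 0.008], [0.27, 0.083, 0.008], [0.254, 0.124, 0.008], [0.232, 0.161, 0.008]]
rot [[0, 0, np.float64(-0.049)], [0, 0, np.float64(-0.049)], [0, 0, np.float64(-0.049)], [0, 0, np.float64(-0.049)], [0, 0, np.float64(-0.049)]]
```

```bash
python3 - <<'E'
from h import *
c0=np.array([.5975,-.1887])
for a in(([311.9,153.1],[405.8,223.7]),([314.7,154.6],[406,226])):
    p,e=tri(*a); d=p[:2]-c0; print(p,e,np.hypot(*d),np.degrees(np.arctan2(*d[::-1])))
I,D=np.load("topI.npy"),np.load("topD.npy"); c=cloud("top",D); r=np.hypot(c[...,0]-c0[0],c[...,1]-c0[1])
m=(I.max(2)<60)&(r<.045)&(c[...,2]>.1); m[:, :395]=0; v,u=np.nonzero(m); print(len(u))
P=np.array([at_z("top",(a,b),.108) for a,b in zip(u,v)])[:,:2]-c0
q=np.median(P,0); w,V=np.linalg.eigh(np.cov(P.T)); print(q,np.degrees(np.arctan2(q[1],q[0])),V[:,1],w**.5)
E
```

```text
[ 0.57399236 -0.20628345  0.0940415 ] 0.004230927316577701 0.02935620763306563 -143.2039263149404
[ 0.5673535  -0.20841068  0.08814335] 0.00030395178219694546 0.036018362838470784 -146.82214616029367
79
[-0.01619309 -0.01865478] -130.9592717701997 [0.67095792 0.74149543] [0.00449952 0.00721405]
```

View pics/top2.png

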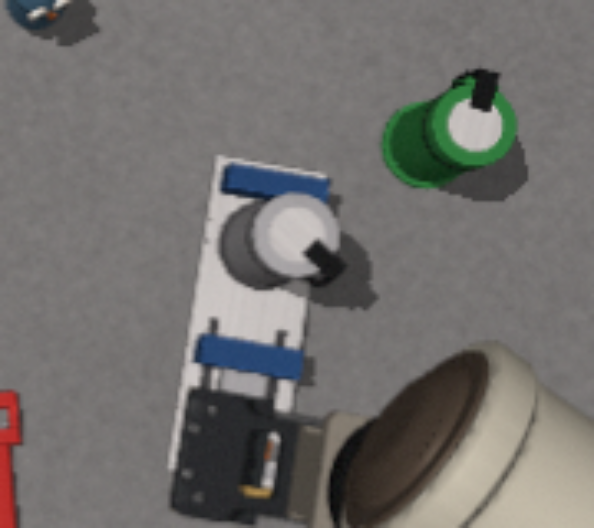

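Request:
step_arm(
  slide=[
    [0.28,0,0],
    [0.28,0.04,0],
    [0.27,0.08,0],
    [0.25,0.12,0],
    [0.23,0.16,0],
  ],
  rotation=[
    [0,0,-0.049],
    [0,0,-0.049],
    [0,0,-0.049],
    [0,0,-0.049],
    [0,0,-0.049],
  ],
  fingers=[1,1,1,1,1],
)

```text
t: 6.25
tcp_pos: [0.5966, -0.1877, 0.2031]
tcp_rot: [-0.001, 0.953, 0.303, -0.001]
ft_force: [-0.3, 0.5, 0.3]
gripper_width: 0.0918
grasp_force: 0.0
```

Request:
step_arm(
  slide=[
    [0,0,0],
  ],
  rotation=[
    [0,0,0],
  ],
  fingers=[1],
)

```text
t: 6.38
tcp_pos: [0.5966, -0.1878, 0.203]
tcp_rot: [-0.001, 0.954, 0.3, -0.001]
ft_force: [-0.3, 0.3, 0.0]
gripper_width: 0.0921
grasp_force: 0.0
```

```bash
python3 plan.py 0.5975 -0.1887 0.13 35
```

```text
at [ 0.5966 -0.1878  0.203 ] yaw 34.9 tilt [-0.0014 -0.0013] d [ 0.0009 -0.0009 -0.073 ] F [-0.3  0.3  0. ] grip 0.0921 0.0 t 6.375
slide [[0.001, 0.006, 0.365], [0.001, 0.006, 0.365]]
rot [[0, 0, np.float64(-0.0)], [0, 0, np.float64(-0.0)]]
```

The top crop shows the jaw open (blue jaw at 250,355, canister upright at 296,235). The latch strap runs towards about -138°, so I'll take canister yaw as about 40° and check it after lifting. Descending on the canister.

Request:
step_arm(
  slide=[
    [0,0.01,0.4],
    [0,0,0.4],
    [0,0,0.35],
    [0,0,0.26],
    [0,0,0],
  ],
  rotation=[
    [0,0,0],
    [0,0,0],
    [0,0,0],
    [0,0,0],
    [0,0,0],
  ],
  fingers=[1,1,1,1,1],
)

```text
t: 7.0
tcp_pos: [0.5939, -0.1875, 0.0613]
tcp_rot: [-0.003, 0.954, 0.299, -0.003]
ft_force: [0.7, -0.1, 0.4]
gripper_width: 0.0922
grasp_force: 0.0
```

Request:
step_arm(
  slide=[
    [0,0,0],
    [0,0,0],
    [0,0,0],
    [0,0,0],
    [0,0,0],
  ],
  rotation=[
    [0,0,0],
    [0,0,0],
    [0,0,0],
    [0,0,0],
    [0,0,0],
  ],
  fingers=[-1,-1,-1,-1,-1],
)

```text
t: 7.62
tcp_pos: [0.5979, -0.1894, 0.0654]
tcp_rot: [0.001, 0.954, 0.3, 0.001]
ft_force: [-0.8, -0.1, 2.8]
gripper_width: 0.0557
grasp_force: 30.0
```

Request:
step_arm(
  slide=[
    [0,0,-0.1],
    [0,0,-0.3],
    [0,0,-0.4],
    [0,0,-0.4],
    [0,0,0],
  ],
  rotation=[
    [0,0,0],
    [0,0,0],
    [0,0,0],
    [0,0,0],
    [0,0,0],
  ],
  fingers=[-1,-1,-1,-1,-1],
)

```text
t: 8.25
tcp_pos: [0.5993, -0.1899, 0.1887]
tcp_rot: [0.003, 0.954, 0.3, 0.003]
ft_force: [0.5, -0.1, -2.3]
gripper_width: 0.0557
grasp_force: 30.0
```

```bash
python3 plan.py 0.6195 0.181 0.18 -5 45 8; python3 - <<'E'
from h import *
I,D=vision.grab_frame("side"); cv2.imwrite("pics/side3.png",cv2.resize(I[60:220,210:410,::-1],None,fx=3.5,fy=3.5))
E
```

```text
at [ 0.5993 -0.1899  0.1887] yaw 35.0 tilt [0.0026 0.0026] d [ 0.0202  0.3709 -0.0087] F [ 0.5 -0.1 -2.3] grip 0.0557 30.0 t 8.25
slide [[0.254, -0.325, 0.01], [0.228, -0.344, 0.01], [0.201, -0.361, 0.01], [0.172, -0.375, 0.01], [0.142, -0.388, 0.01], [0.111, -0.398, 0.01], [0.079, -0.405, 0.01], [0.047, -0.41, 0.01], [0.015, -0.412, 0.01]]
rot [[0, 0, np.float64(0.025)], [0, 0, np.float64(0.025)], [0, 0, np.float64(0.025)], [0, 0, np.float64(0.025)], [0, 0, np.float64(0.025)], [0, 0, np.float64(0.025)], [0, 0, np.float64(0.025)], [0, 0, np.float64(0.025)], [0, 0, np.float64(0.025)]]
```

View pics/side3.png

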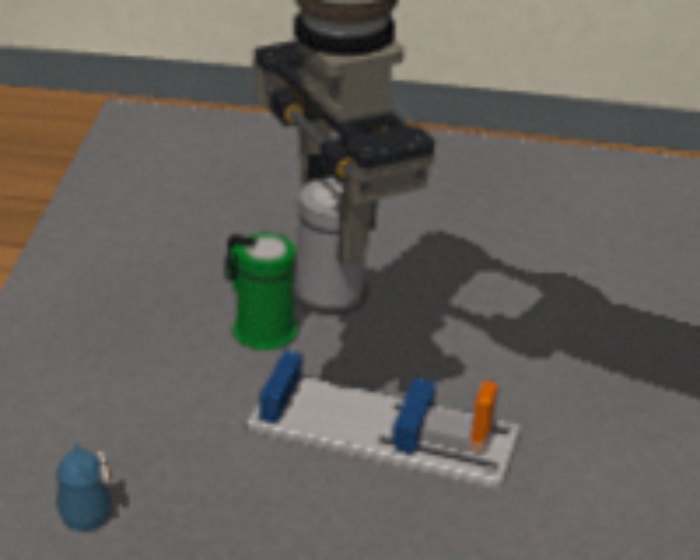

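The crop shows the canister held upright (330,245) clear of the empty clamp, with the jaw still open (blue jaw at 415,415). Carrying it to the board.

Request:
step_arm(
  slide=[
    [0.25,-0.32,0],
    [0.23,-0.34,0],
    [0.2,-0.36,0],
    [0.17,-0.38,0],
    [0.14,-0.39,0],
  ],
  rotation=[
    [0,0,0.025],
    [0,0,0.025],
    [0,0,0.025],
    [0,0,0.025],
    [0,0,0.025],
  ],
  fingers=[-1,-1,-1,-1,-1],
)

```text
t: 8.93
tcp_pos: [0.6063, 0.0183, 0.1813]
tcp_rot: [-0.001, 0.994, 0.107, -0.003]
ft_force: [0.4, -0.5, -3.5]
gripper_width: 0.0559
grasp_force: 30.0
```

Request:
step_arm(
  slide=[
    [0.11,-0.4,0],
    [0.08,-0.41,0],
    [0.05,-0.41,0],
    [0.02,-0.41,0],
    [0,0,0],
  ],
  rotation=[
    [0,0,0.025],
    [0,0,0.025],
    [0,0,0.025],
    [0,0,0.025],
    [0,0,0],
  ],
  fingers=[-1,-1,-1,-1,-1],
)

```text
t: 9.55
tcp_pos: [0.6158, 0.1846, 0.1812]
tcp_rot: [0.0, 0.999, -0.047, -0.003]
ft_force: [-0.2, -0.4, -2.0]
gripper_width: 0.0558
grasp_force: 30.0
```

```bash
python3 plan.py 0.6195 0.181 0.068 -5 45 8; python3 - <<'E'
from h import *
I,D=vision.grab_frame("side"); cv2.imwrite("pics/side4.png",cv2.resize(I[110:310,180:380,::-1],None,fx=3,fy=3))
I,D=vision.grab_frame("top"); np.save("t4.npy",D); print(vision.tip_of("side","latch"),vision.tip_of("top","latch"))
E
```

```text
at [0.6158 0.1846 0.1812] yaw -5.3 tilt [ 0.0001 -0.0027] d [ 0.0037 -0.0036 -0.1132] F [-0.2 -0.4 -2. ] grip 0.0558 30.0 t 9.55
slide [[0.014, 0.011, 0.377], [0.014, 0.011, 0.377], [0.013, 0.011, 0.377]]
rot [[0, 0, np.float64(-0.001)], [0, 0, np.float64(-0.001)], [0, 0, np.float64(-0.001)]]
[{'position': [290.7, 215.1], 'conf': 0.85}] [{'position': [451.8, 163.8], 'conf': 0.93}, {'position': [221.1, 214.0], 'conf': 0.56}]
```

View pics/side4.png

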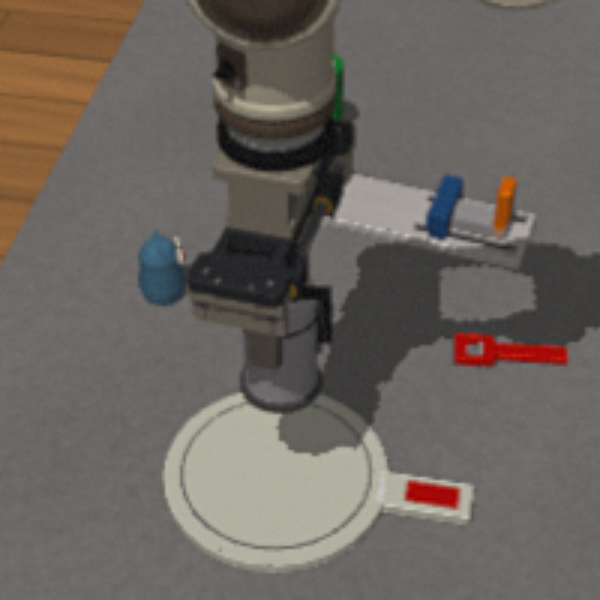

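The crop shows the canister held above the board (280,350) with its black latch on the right (325,313), the handle side. Triangulating the latch direction.

```bash
python3 - <<'E'
from h import *
s=bot.observe();c=np.array(s["tcp_pos"]);print(c)
p,e=tri([290.7,215.1],[221.1,214.0]);print(p,e)
for q in([290.7,215.1],[288.3,214.3]):
    a=at_z("side",q,.197);d=a-c;print(a,np.hypot(*d[:2]),np.degrees(np.arctan2(d[1],d[0])))
# expected pixel of the latch point as a function of its yaw
k,di,P=K("side")
for yaw in(165,172,180,188,195):
    t=np.radians(yaw);X=np.array([c[0]+.0385*np.cos(t),c[1]+.0385*np.sin(t),.197]);v=P[:3,:3].T@(X-P[:3,3])
    print(yaw,cv2.projectPoints(np.array([[v[0],-v[1],-v[2]]]),np.zeros(3),np.zeros(3),k,di)[0].ravel())
E
```

```text
[0.61720732 0.18083844 0.18313212]
[0.57770042 0.17942232 0.20214385] 0.0003248561464958843
[0.57864441 0.17421597 0.197     ] 0.03912742351244775 -170.25555895351297
[0.58425927 0.17272309 0.197     ] 0.03393277249647832 -166.1630453495186
165 [288.7954411  220.26694604]
172 [289.58054662 218.85259807]
180 [290.1644478  217.17653231]
188 [290.40713737 215.46936145]
195 [290.33903372 213.97661084]
```

Latch points at about -178°, which is good. Lowering.

Request:
step_arm(
  slide=[
    [0.02,0,0.4],
    [0,0,0.4],
    [0,0,0.25],
    [0,0,0.1],
    [0,0,0],
  ],
  rotation=[
    [0,0,0],
    [0,0,0],
    [0,0,0],
    [0,0,0],
    [0,0,0],
  ],
  fingers=[-1,-1,-1,-1,-1],
)

```text
t: 10.38
tcp_pos: [0.6198, 0.1811, 0.0694]
tcp_rot: [0.0, 0.999, -0.049, -0.0]
ft_force: [0.5, -0.8, -2.8]
gripper_width: 0.0556
grasp_force: 30.0
```

Request:
step_arm(
  slide=[
    [0,0,0.02],
    [0,0,0.02],
    [0,0,0],
  ],
  rotation=[
    [0,0,0],
    [0,0,0],
    [0,0,0],
  ],
  fingers=[-1,-1,-1],
)

```text
t: 10.75
tcp_pos: [0.6201, 0.1818, 0.0661]
tcp_rot: [-0.0, 0.999, -0.048, 0.0]
ft_force: [-0.5, 1.5, -2.7]
gripper_width: 0.0554
grasp_force: 30.0
```

Request:
step_arm(
  slide=[
    [0,0,0.015],
    [0,0,0],
    [0,0,0],
  ],
  rotation=[
    [0,0,0],
    [0,0,0],
    [0,0,0],
  ],
  fingers=[-1,-1,-1],
)

```text
t: 11.12
tcp_pos: [0.6204, 0.1819, 0.0654]
tcp_rot: [-0.0, 0.999, -0.048, 0.001]
ft_force: [-2.3, -0.4, 4.9]
gripper_width: 0.0555
grasp_force: 30.0
```

Request:
step_arm(
  slide=[
    [0,0,0.01],
    [0,0,0],
    [0,0,0],
  ],
  rotation=[
    [0,0,0],
    [0,0,0],
    [0,0,0],
  ],
  fingers=[-1,-1,-1],
)

```text
t: 11.5
tcp_pos: [0.6204, 0.1819, 0.0653]
tcp_rot: [0.0, 0.999, -0.048, 0.001]
ft_force: [-5.6, -1.3, 10.5]
gripper_width: 0.0562
grasp_force: 30.0
```

Contact with the board: the upward force rises. Ease back 1.5 mm, release, and withdraw upward.

Request:
step_arm(
  slide=[
    [0,0,-0.015],
    [0,0,0],
    [0,0,0],
    [0,0,0],
    [0,0,0],
  ],
  rotation=[
    [0,0,0],
    [0,0,0],
    [0,0,0],
    [0,0,0],
    [0,0,0],
  ],
  fingers=[-1,1,1,1,1],
)

```text
t: 12.12
tcp_pos: [0.6199, 0.1818, 0.0645]
tcp_rot: [0.0, 0.999, -0.048, -0.0]
ft_force: [0.3, -0.1, -0.0]
gripper_width: 0.0915
grasp_force: 0.0
```

Request:
step_arm(
  slide=[
    [0,0,-0.2],
    [0,0,-0.4],
    [0,0,-0.4],
    [0,0,-0.4],
    [0,0,-0.4],
  ],
  rotation=[
    [0,0,0],
    [0,0,0],
    [0,0,0],
    [0,0,0],
    [0,0,0],
  ],
  fingers=[1,1,1,1,1],
)

```text
t: 12.75
tcp_pos: [0.6201, 0.1818, 0.2479]
tcp_rot: [-0.0, 0.999, -0.048, 0.001]
ft_force: [-0.1, 0.0, -0.0]
gripper_width: 0.0918
grasp_force: 0.0
```

Request:
step_arm(
  slide=[
    [-0.4,0,0],
    [-0.5,0,0],
    [-0.5,0,0],
    [-0.5,0,0],
    [0,0,0],
  ],
  rotation=[
    [0,0,0],
    [0,0,0],
    [0,0,0],
    [0,0,0],
    [0,0,0],
  ],
  fingers=[1,1,1,1,1],
)

```text
t: 13.38
tcp_pos: [0.4284, 0.2007, 0.2457]
tcp_rot: [-0.0, 0.999, -0.047, 0.001]
ft_force: [-0.5, -0.0, -0.1]
gripper_width: 0.0918
grasp_force: 0.0
```

```bash
python3 - <<'E'
from h import *
np.set_printoptions(precision=4,suppress=True)
T={}
for n in("side","top"):
    I,D=vision.grab_frame(n); c=cloud(n,D); T[n]=vision.tip_of(n,"latch"); print(n,T[n])
    cv2.imwrite(f"pics/{n}5.png",cv2.resize(I[110:310,180:380,::-1] if n=="side" else I[120:300,150:420,::-1],None,fx=2.9,fy=2.9))
    r=np.hypot(c[...,0]-.62,c[...,1]-.181); v=I.max(2)
    l=c[(r<.045)&(c[...,2]>.098)&(c[...,2]<.125)]; print("lid",len(l),(l.min(0)+l.max(0))/2)
    k=c[(r<.06)&(c[...,2]>.05)&(c[...,2]<.125)&(v<60)]; print("black",len(k),np.median(k,0) if len(k) else 0)
    b=c[(r<.13)&(c[...,2]>.006)&(c[...,2]<.02)&(v>140)]; print("board y",b[:,1].min(),b[:,1].max(),"x max",b[:,0].max())
    hsv=cv2.cvtColor(I,cv2.COLOR_RGB2HSV); h,s=hsv[...,0],hsv[...,1]
    red=((h<8)|(h>172))&(s>120)&(np.hypot(c[...,0]-.49,c[...,1]-.18)<.05); print("inlay",np.median(c[red],0) if red.any() else 0)
E
```

```text
side [{'position': [275.4, 135.2], 'conf': 0.95}, {'position': [289.4, 248.8], 'conf': 0.75}]
lid 426 [0.6155 0.1828 0.1059]
black 111 [0.5904 0.1859 0.094 ]
board y 0.08781633172312275 0.2750840513495605 x max 0.7158994482451031
inlay [0.4912 0.1807 0.0136]
top [{'position': [230.5, 214.8], 'conf': 0.84}]
lid 553 [0.6158 0.1825 0.1052]
black 124 [0.5955 0.1751 0.1054]
board y 0.08585544828831393 0.27324145545860595 x max 0.7161010725673312
inlay [0.4904 0.1801 0.0117]
```

View pics/top5.png

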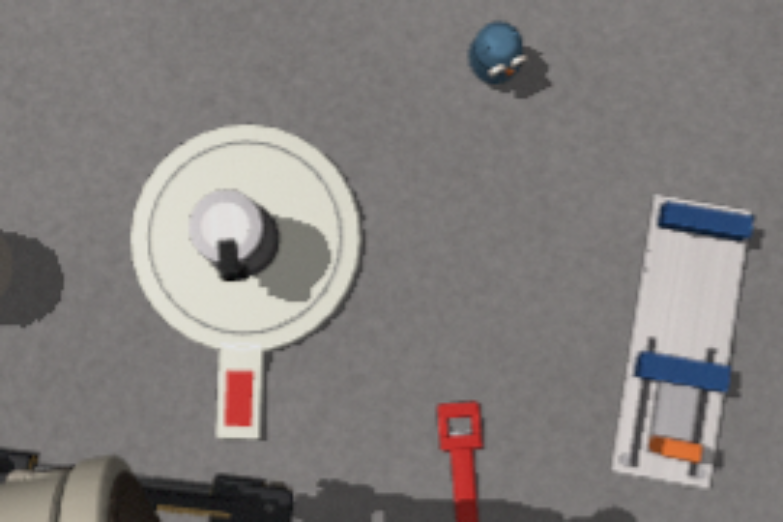

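View pics/side5.png

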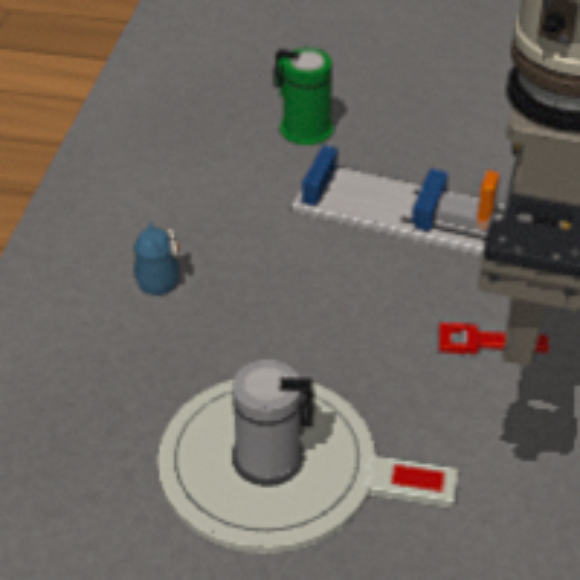

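The top view shows the canister at board centre (228,226), with its strap running towards the red handle (238,398) within about 7°. The side view shows it standing upright, with the jaw open and the bystanders in place. Handing in.

```bash
python3 -c "
from h import *
print(workorder.close_job())"
```

```text
the job is handed in; nothing more can be done
None
```

I slid the jaw about 39 mm open, lifted the canister out and set it upright at the middle of the board, its latch towards the handle within about 7°; the bystanders look unmoved, and the job is handed in (no verdict came back).

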